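# Gauge a routed worktop channel and set the pass/fail marker

### The arm

A 6-joint arm with a two-finger parallel gripper is mounted at the origin on the work surface. World frame = base frame: x ahead of the robot, y to its left, z up, the work surface at z = 0. Lengths are in m, angles in rad, forces in N, time in s.
With the tool pointing down it reaches from about 0.25 to 0.775 m from the base axis. Payload 4 kg.
Tool frame: the origin (TCP) lies midway between the tips of the shut fingers; the grasp point (between the pads) lies robot.pinch_z behind it (robot.pinch_z is the distance from the TCP to the grasp point, in m); z points along the fingers, y is the direction in which the jaws open and shut (so a half turn about z gives the same grasp; the last joint's range is limited). The gripper opens to 94 mm and grips with 3 to 60 N. Pads are 16 mm wide; open, the fingers measure 119 mm over their backs; the gripper's body (75 mm by 177 mm) begins 78 mm behind the grasp point.
Start: joints at [-1.343, 0.087, 1.371, -0, 1.684, -0.103], TCP at [0.179, -0.52, 0.206] pointing down, gripper open.
Joint ranges: [-3.1, 3.1], [-0.76, 2.03], [0.27, 2.55], [-1.08, 4.22], [0.17, 2.65], [-2.57, 2.57]. Speed limits (rad/s): [2.79, 2.79, 3.14, 3.14, 3.14, 3.14].

### API

Orientations are given as [roll, pitch, yaw] about the fixed x, y, z axes, in that order (R = Rz(yaw) Ry(pitch) Rx(roll)).
In Python, from bench import robot gives the robot as it stands.
- The arm moves only by the tool jog_arm, never from a script. Its argument "steps" is a list that holds one entry, the list of rows, each a list of 7 numbers: the shift along the tool's x, y, z in cm, then the turn, a rotation vector about the tool's x, y, z in degrees, then the gripper's target within -1 to 1 (fully open at 1, half-way at 0, shut at -1). A call has 1 to 12 rows; each row shifts and turns the commanded pose from where the row before left it, along the tool's axes as they then stand; what a row does not reach is not made up. A row lasts 1/8 s, in which the tool goes at most 62.5 mm and 10.7 degrees, less where a joint would pass 70% of its speed; a pose out of reach is approached as far as the arm can. A call with a gripper value outside its range is refused whole. The fingers move at their own pace and stop on an object; the grip force is fixed at half the most. Time passes only in rows, so rows that do not move let the fingers close. It gives the time, the measured TCP pose, the force and the opening at its end, in the units of the state.
- robot.get_obs(): the state, without advancing time (a new reading comes with each control period).
- robot.snapshot(name): name is "side" or "top" or "wrist"; returns the picture (420x560x3 uint8, red, green, blue); there is no depth.
- robot.camera_info(name): a dict with "mtx" (3x3 intrinsics, pixels), "R" (3x3) and "t" (3): a world point X has camera coordinates R X + t; the wrist camera has in their place "hand_eye" (4x4, takes a point from camera to tool coordinates, whose origin is the TCP and whose axes are the flange's). Camera axes: x right, y down, z forward; pixel columns grow to the right and rows downward; lengths in m; the calibration is good to about 2 mm. A picture is of the moment at which its call begins: read the wrist's pose just before it. camera_info takes no time and is no camera call.
- robot.close_job(): hands the job in, once; it reports no verdict.
The state is a dict: "time": time; "joint_positions": joint angles; "qvel": joint speeds; "joint_torque": joint torques, N m; "tool_pos": TCP position; "ee_rot": TCP orientation; "wrist_force": force on the tool from outside, world axes, zero at the start; "wrist_torque": the same for the moment, N m; "width": finger opening in m.
Only numpy, scipy, OpenCV 4.12 (cv2) and the standard library are available. Lean on these libraries where they do the work, as an engineer would, in place of code of your own. Each camera call takes 0.05 s, during which the arm holds its last target. There are 200 camera calls.

### The job

Check the channel beside the blue tape in the worktop offcut (it is not exactly on its line, so feel for it): take the depth gauge from its stand, lower its stem into that channel and press firmly but gently until the gauge's base sits flat on the wood with the stem on the channel's floor, then leave the gauge standing there and read the depth it holds. If the channel is at least 15 mm deep, slide the black marker on the tally fully to the green end; if it is shallower, slide it fully to the red end. Leave the soap, mug and screwdriver alone.

Things in the scene. Friction and masses are not known exactly. Their poses are not given: they have to be found in the camera images.
- board: Backing of the fixed worktop offcut: plywood 240 (its x) x 200 (its y) x 12 mm on a grey packer, so that its underside (origin, at its centre) is 2 to 10 mm up. On it lies the brown wooden slab, 220 x 200 x 26 mm, with its top 38 mm above this origin; the slab may sit up to 9 mm off centre along x. Two channels, 8 mm wide, run along all its y.
- line (a point): Drawn middle of the channel to gauge: at x = -45 mm of the backing, level with the slab's top; y along the channel, x across. The real one lies within 9 mm of it along x (it shifts with the slab), the other 95 mm farther in +x. One is 8 to 12 mm deep, the other 18 to 22 mm, in unknown order. Blue tape, 12 mm wide, runs along y 53 mm to the -x side of the real channel.
- gauge: Loose depth gauge, about 0.33 kg; origin at the centre of its base's underside. Steel base 70 (x) x 50 (y) x 8 mm; black handle 30 (x) x 26 (y) mm, 8 to 52 mm above the underside, to be gripped across y near 40 mm height. In use its x lies across the channel. A steel stem runs through its centre along z. At the start it stands on its stand, stem fully out.
- stem (a joint): How far the stem is pushed in (m): 0 fully out (30 mm below the base), at most 0.028. Depth reading once seated = 0.030 minus this. It slides against a sprung brake at about 8 N (9.5 N far in) and stays where pushed; pushed in too far on the board's top it reads wrong, so feel with under 6 N. Its red cap tops out 57.5 mm above the base's underside plus this value.
- tip (a point): Lower end of the gauge's stem, on its axis. The stem is 5 mm thick, tapering to 4 mm in its last 2 mm.
- stand: Fixed grey block 90 (x) x 60 (y) x 40 mm high, origin at the centre of its underside, axes as the gauge's at the start. A through hole 15 mm square in its middle takes the stem; the gauge's base rests on its top, centred.
- tally: Fixed white tally plate, 50 (x) x 190 (y) x 12 mm high, origin at the centre of its underside. Red patch at its -y end, green patch at its +y end.
- marker_top (a point): Centre of the top of the tally's black marker: a block 22 (tally x) x 18 (tally y) mm, from 13 to 47 mm above the work surface.
- marker (a joint): Place of the marker along the tally's +y (m): 0 at the red end, 0.120 at the green end; it moves at about 1.5 N and stays where it is left. Its centre lies at tally y = this - 0.060.
- soap: Loose green soap bottle, 56 mm wide, 130 mm high, origin under its centre. Bystander.
- mug: Loose blue mug, 76 mm wide, 90 mm high, origin under its centre. Bystander.
- driver: Loose screwdriver lying flat. Bystander.
There are look-alikes about, which are no part of the job. Leave any purple look-alike of the gauge alone.

How it is judged:
On the way, in this order (a step that is already met when the one before it is completed fails the run):
1. the gauge is lifted off its stand (z of gauge in the frame of stand above 0.055 m), for 0.1 s.
2. the gauge's base is pressed flat on the board, its stem standing on the floor of the channel beside the tape (z of gauge in the frame of line between -0.0015 and 0.0015 m and angle between gauge's own z axis and vertical below 0.035 rad and x of tip in the frame of line between -0.014 and 0.014 m and y of tip in the frame of line between -0.09 and 0.09 m and z of tip in the frame of line below -0.006 m and contact force between stem_c0 and anything else above 1.5 N and contact force between gauge_c0 and slab above 3 N), for 0.2 s.
3. the gauge is let go and the marker is at the end that the reading calls for (((value of joint stem below 0.015 m and value of joint marker above 0.108 m) or (not (value of joint stem below 0.015 m) and value of joint marker below 0.012 m)) and contact force between the fingers and gauge below 0.1 N), for 0.2 s.
At the end, for the whole second after the job is handed in: The gauge stands released on the board: base flat (gap under 1.5 mm, tilt under 0.035 rad), stem down in the channel beside the tape (on its floor). The marker is within 12 mm of the green end if the stem reads 15 mm or more, else within 12 mm of the red end (z of gauge in the frame of line between -0.0015 and 0.0015 m and angle between gauge's own z axis and vertical below 0.035 rad and x of tip in the frame of line between -0.014 and 0.014 m and y of tip in the frame of line between -0.09 and 0.09 m and z of tip in the frame of line below -0.006 m and ((value of joint stem below 0.015 m and value of joint marker above 0.108 m) or (not (value of joint stem below 0.015 m) and value of joint marker below 0.012 m)) and linear speed of gauge below 0.01 m/s and velocity of joint marker below 0.01 m/s); the robot touches nothing.
It fails at once if the gauge's base is pressed on the slab with more than 25 N (contact force between gauge_c0 and slab above 25 N).
It fails at once if the marker is pushed to the wrong end ((value of joint stem below 0.015 m and z of tip in the frame of line below -0.006 m and value of joint marker below 0.012 m) or (not (value of joint stem below 0.015 m) and value of joint marker above 0.108 m)).
It fails at once if soap, mug or screwdriver is moved by more than 30 mm (distance of any of soap, mug, driver from where it was at the start of the episode above 0.03 m).
It also fails if it takes over 72 s, if anything falls off the work surface, if the arm or the gripper's body presses on something with over 40 N, if the wrist force passes 120 N, or if a joint passes its speed limit or range.

## Working session

There is one attempt and no reset: what is moved stays moved. The work goes in short steps, Python scripts to look and compute and a tool call to move; the robot and the scene stay as the last step left them, time stands still between calls to the robot, and variables do not carry over. Pictures are saved under pics/ and viewed, about 8 in all and at most 12, crops included, and the job is handed in when it is done.

Besides the shell and the picture viewer there is one more tool, called after "Emit:" as name(argument=value, ...), one argument or row to a line, values as JSON. jog_arm: Moves the arm, as the interface text tells. Its arguments: {"type":"object","properties":{"steps":{"type":"array"}},"required":["steps"]}

```bash
mkdir -p pics; ls; python3 - <<'E'
from bench import robot
import cv2,numpy as np
print(robot.pinch_z, robot.get_obs())
a=robot.snapshot("top");b=robot.snapshot("side")
cv2.imwrite("pics/top0.png",a[...,::-1]);cv2.imwrite("pics/side0.png",b[...,::-1])
for n in("top","side"):print(n,robot.camera_info(n))
print(robot.camera_info("wrist"))
E
```

```text
pics
0.0188 {'time': 0.0, 'joint_positions': array([-1.34313657e+00,  8.79310971e-02,  1.37224591e+00,  9.22910197e-06,
        1.68358723e+00, -1.03071209e-01]), 'qvel': array([-0.00049676,  0.00059776, -0.00048717,  0.00147333, -0.00131883,
       -0.00131864]), 'joint_torque': array([-2.35083762e-04, -3.40183675e+01, -3.02428687e+01,  7.17665185e-02,
        3.31965520e-02, -1.86435614e-04]), 'tool_pos': array([ 0.17849372, -0.51965337,  0.20432147]), 'ee_rot': array([-3.13943353e+00, -2.32556203e-04,  3.30731739e-01]), 'wrist_force': array([-0.40626721, -0.56663226,  0.31338418]), 'wrist_torque': array([-0.03332608,  0.03013964,  0.00569101]), 'width': 0.09421727705318661}
top {'mtx': array([[429.59702453,   0.        , 283.81494507],
       [  0.        , 429.59702453, 216.97919021],
       [  0.        ,   0.        ,   1.        ]]), 'R': array([[ 2.56563024e-02, -9.99669849e-01,  1.39515361e-03],
       [-9.95813745e-01, -2.56797655e-02, -8.77241972e-02],
       [ 8.77310622e-02,  8.61365390e-04, -9.96143824e-01]]), 't': array([0.02838777, 0.54900379, 1.24539103])}
side {'mtx
[... 175 characters left out ...]
8625362, -0.6177523 , -0.01368705],
       [-0.35785268,  0.4732969 , -0.80494193],
       [ 0.50373277, -0.62799056, -0.59319572]]), 't': array([0.46792551, 0.23001675, 1.04838098])}
{'mtx': array([[316.43071869,   0.        , 280.37310361],
       [  0.        , 316.43071869, 210.20629406],
       [  0.        ,   0.        ,   1.        ]]), 'hand_eye': array([[-4.93697921e-05, -9.71147232e-01, -2.38480715e-01,
         6.85787232e-02],
       [ 9.99999964e-01, -1.10901148e-04,  2.44596517e-04,
        -1.31891495e-03],
       [-2.63987016e-04, -2.38480694e-01,  9.71147202e-01,
        -1.79533608e-01],
       [ 0.00000000e+00,  0.00000000e+00,  0.00000000e+00,
         1.00000000e+00]])}
```

View pics/top0.png

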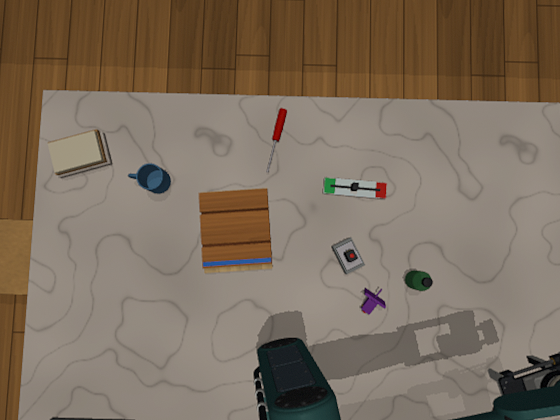

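View pics/side0.png

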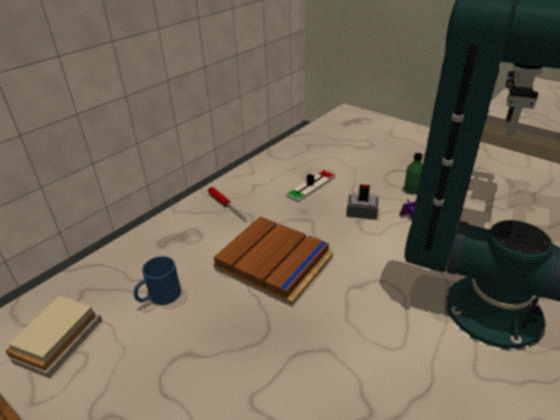

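The top view shows the gauge's black handle and red cap on the grey stand at (348,255). The only thing it could be mistaken for is the purple look-alike at (372,300), so I choose (348,255). The slab is at (236,230) with blue tape along its lower edge at row 263. The tally is at (355,188), green end left and red end right, with the marker at (354,187). Next I'll measure and take a close crop.

```bash
cat > h.py <<'E'
import numpy as np,cv2
from scipy.spatial.transform import Rotation as Ro
from bench import robot
def ray(name,uv,z,obs=None):
    c=robot.camera_info(name);uv=np.atleast_2d(np.float64(uv))
    d=np.c_[uv,np.ones(len(uv))]@np.linalg.inv(c["mtx"]).T
    if name=="wrist":
        H=c["hand_eye"];Rt=Ro.from_euler("xyz",obs["ee_rot"]).as_matrix()
        o=Rt@H[:3,3]+obs["tool_pos"];d=d@(Rt@H[:3,:3]).T
    else: o=-c["R"].T@c["t"];d=d@c["R"]
    return o+d*((z-o[2])/d[:,2])[:,None]
def big(m,box=None):
    m=m.astype(np.uint8)*255
    if box: 
        k=np.zeros_like(m);x0,y0,x1,y1=box;k[y0:y1,x0:x1]=255;m&=k
    c=max(cv2.findContours(m,0,2)[0],key=cv2.contourArea)
    return c
E
python3 - <<'E'
from h import *
a=cv2.imread("pics/top0.png");hsv=cv2.cvtColor(a,cv2.COLOR_BGR2HSV);H,S,V=[hsv[...,i].astype(int) for i in range(3)]
def rep(n,m,box,z):
    c=big(m,box);r=cv2.minAreaRect(c);p=cv2.boxPoints(r)
    print(n,"px",np.round(r[0],1),np.round(r[1],1),"ctr",ray("top",[r[0]],z)[0].round(4));print(ray("top",p,z)[:,:2].round(4).tolist())
rep("tape",(H>100)&(H<130)&(S>120),(190,240,290,280),.044)
rep("cap",((H<10)|(H>170))&(S>120),(330,235,365,275),.0975)
rep("stand/base",(S<40)&(V>70)&(abs(H-20)>-1)&(V<150),(325,230,370,280),.044)
rep("marker",V<50,(343,178,366,198),.047)
rep("green",(H>45)&(H<85)&(S>100),(320,170,345,200),.012)
rep("red",((H<8)|(H>172))&(S>120),(370,170,395,205),.012)
rep("slab",(H>3)&(H<18)&(S>100),(190,180,280,262),.044)
cv2.imwrite("pics/crop1.png",np.hstack([cv2.resize(a[170:290,310:410],None,fx=4,fy=5)[:590],cv2.resize(a[180:280,195:285],None,fx=4.3,fy=5.9,interpolation=2)]))
E
```

```text
tape px [236.5 261.7] [ 3.6 67.3] ctr [0.4136 0.1754 0.044 ]
[[0.4099, 0.2725], [0.4275, 0.0794], [0.4173, 0.0784], [0.3997, 0.2713]]
cap px [352. 255.] [4. 4.] ctr [ 0.4411 -0.1486  0.0975]
[[0.4464, -0.143], [0.4467, -0.154], [0.4357, -0.1542], [0.4354, -0.1431]]
stand/base px [347.  254.5] [49. 44.] ctr [ 0.4423 -0.1427  0.044 ]
[[0.5115, -0.0779], [0.5148, -0.2056], [0.3738, -0.2068], [0.3706, -0.0804]]
marker px [354.  186.5] [ 7. 22.] ctr [ 0.6407 -0.1601  0.047 ]
[[0.6502, -0.1279], [0.6519, -0.1922], [0.6312, -0.1924], [0.6295, -0.1282]]
green px [329. 185.] [14. 10.] ctr [ 0.649  -0.0907  0.012 ]
[[0.6699, -0.0753], [0.6707, -0.1054], [0.6282, -0.106], [0.6274, -0.076]]
red px [380.7 189.7] [ 9.7 14.7] ctr [ 0.6389 -0.246   0.012 ]
[[0.6174, -0.2299], [0.662, -0.233], [0.6605, -0.2622], [0.6159, -0.259]]
slab px [234.6 224.5] [69.4 69.4] ctr [0.5208 0.1849 0.044 ]
[[0.6133, 0.2956], [0.6309, 0.0936], [0.4296, 0.0756], [0.4124, 0.2749]]
```

View pics/crop1.png

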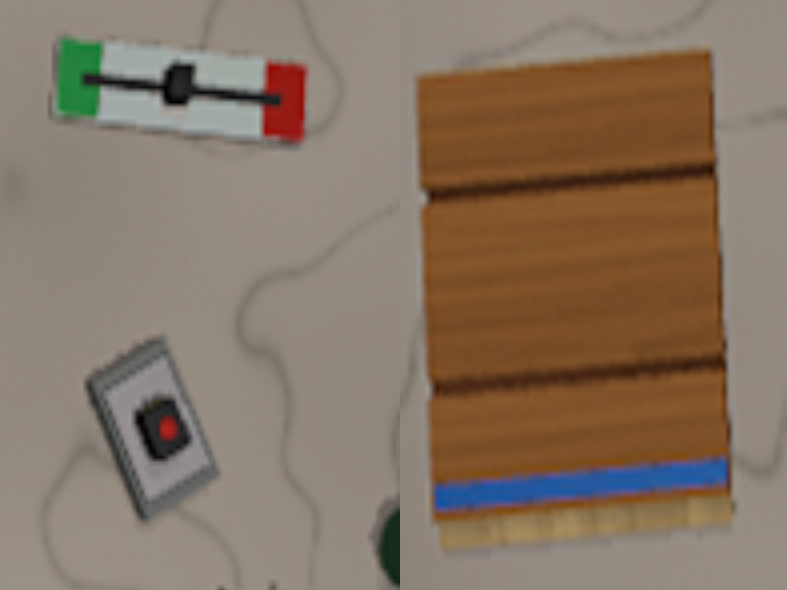

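The crop confirms it: grey stand, steel base, black handle and red cap at (352,255). Stand yaw is about 27° and board yaw about 5°, with the channel beside the tape about 0.466 m in x. I'll move above the gauge for a wrist view.

Emit:
jog_arm(
  steps=[
    [[4.1,-3,0,0,0,0,1],[4.1,-3,0,0,0,0,1],[4.1,-3,0,0,0,0,1],[4.1,-3,0,0,0,0,1],[4.1,-3,0,0,0,0,1],[4.1,-3,0,0,0,0,1],[4.1,-3,0,0,0,0,1],[4.1,-3,0,0,0,0,1],[4.1,-3,0,0,0,0,1],[0,0,0,0,0,-8,1],[0,0,0,0,0,0,1]],
  ],
)

```text
time: 1.48
tool_pos: [0.4399, -0.1443, 0.2049]
ee_rot: [-3.141, 0.001, 0.47]
wrist_force: [0.1, -0.7, -0.6]
width: 0.0938
```

```bash
python3 - <<'E'
from h import *
o=robot.get_obs();print(o["time"],o["tool_pos"],o["ee_rot"],o["wrist_force"])
a=robot.snapshot("wrist")[...,::-1];cv2.imwrite("pics/w1.png",a)
hsv=cv2.cvtColor(a,cv2.COLOR_BGR2HSV);H,S,V=[hsv[...,i].astype(int) for i in range(3)]
c=big(((H<10)|(H>170))&(S>130)&(V>80));print(cv2.minAreaRect(c),ray("wrist",[cv2.minAreaRect(c)[0]],.0975,o))
E
```

```text
1.475 [ 0.43990554 -0.14431006  0.20489092] [-3.14086011e+00  9.01723397e-04  4.70326862e-01] [ 0.05701198 -0.6656255  -0.62801187]
((443.076904296875, 75.3846206665039), (26.625612258911133, 45.48542022705078), 33.6900634765625) [[ 0.60455035 -0.21328967  0.0975    ]]
```

View pics/w1.png

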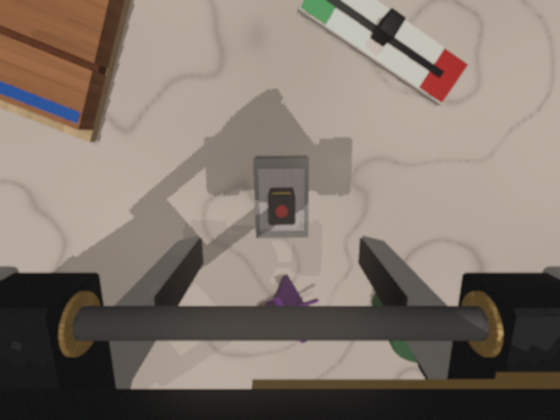

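The wrist view shows the gauge with its cap at (282,212) on the stand, roughly (253..308, 156..238) and already well aligned. The purple look-alike is behind it at (290,295).

```bash
python3 - <<'E'
from h import *
o=dict(tool_pos=np.array([0.43990554,-0.14431006,0.20489092]),ee_rot=[-3.14086011e+00,9.01723397e-04,4.70326862e-01])
a=cv2.imread("pics/w1.png");hsv=cv2.cvtColor(a,cv2.COLOR_BGR2HSV);H,S,V=[hsv[...,i].astype(int) for i in range(3)]
print("cols", [tuple(hsv[200,x]) for x in (245,250,254,257,262,266,300,304,307,312)])
for n,m,z in(("cap",((H<10)|(H>170))&(S>130),.0975),("handle",V<60,.092),("stand",~((H>3)&(H<30)&(S>22)),.04)):
    c=big(m,(240,145,322,246));r=cv2.minAreaRect(c);p=ray("wrist",cv2.boxPoints(r),z,o)
    print(n,np.round(r[0],1),np.round(r[1],1),r[2],p.mean(0).round(4),[ (round(float(np.hypot(*(p[i]-p[i-1])[:2])),4),round(float(np.degrees(np.arctan2(*(p[i]-p[i-1])[[1,0]]))),1)) for i in range(2)])
Rt=Ro.from_euler("xyz",o["ee_rot"]).as_matrix();print(Rt.round(3))
E
```

```text
cols [(np.uint8(14), np.uint8(35), np.uint8(176)), (np.uint8(15), np.uint8(36), np.uint8(169)), (np.uint8(15), np.uint8(35), np.uint8(144)), (np.uint8(15), np.uint8(23), np.uint8(110)), (np.uint8(13), np.uint8(25), np.uint8(121)), (np.uint8(10), np.uint8(28), np.uint8(111)), (np.uint8(11), np.uint8(24), np.uint8(117)), (np.uint8(12), np.uint8(25), np.uint8(104)), (np.uint8(16), np.uint8(31), np.uint8(108)), (np.uint8(14), np.uint8(36), np.uint8(179))]
cap [281. 211.] [11.3 11.3] 45.0 [ 0.4372 -0.1448  0.0975] [(0.0108, 70.9), (0.0107, -17.4)]
handle [281. 206.] [34. 24.] 90.0 [ 0.4402 -0.1433  0.092 ] [(0.0331, 26.5), (0.0225, -63.1)]
stand [293.  228.3] [23.5 45.5] 55.784297943115234 [ 0.4123 -0.1727  0.04  ] [(0.0279, 59.6), (0.0519, -27.8)]
[[ 0.891  0.453 -0.001]
 [ 0.453 -0.891  0.   ]
 [-0.001 -0.001 -1.   ]]
```

Emit:
jog_arm(
  steps=[
    [[-0.2,-0.1,4,0,0,0,1],[0,0,4.4,0,0,0,1],[0,0,4,0,0,0,1],[0,0,2,0,0,0,1],[0,0,0,0,0,0,1],[0,0,0,0,0,0,-1],[0,0,0,0,0,0,-1],[0,0,0,0,0,0,-1],[0,0,0,0,0,0,-1],[0,0,0,0,0,0,-1],[0,0,0,0,0,0,-1]],
  ],
)

```text
time: 2.9
tool_pos: [0.4377, -0.145, 0.0615]
ee_rot: [3.142, 0.0, 0.471]
wrist_force: [-0.1, -0.0, 0.1]
width: 0.0374
```

Emit:
jog_arm(
  steps=[
    [[0,0,0,0,0,0,-1],[0,0,0,0,0,0,-1],[0,0,0,0,0,0,-1],[0,0,0,0,0,0,-1]],
  ],
)

```text
time: 3.4
tool_pos: [0.4378, -0.1453, 0.0615]
ee_rot: [3.141, -0.0, 0.47]
wrist_force: [0.6, -2.5, -1.0]
width: 0.0257
```

Emit:
jog_arm(
  steps=[
    [[0,0,-2,0,0,0,-1],[0,0,-4,0,0,0,-1],[0,0,-4,0,0,0,-1],[0,0,-2,0,0,0,-1],[2.9,-4.6,0,0,0,0,-1],[2.9,-4.6,0,0,0,0,-1],[2.9,-4.6,0,0,0,0,-1],[2.9,-4.6,0,0,0,0,-1],[2.9,-4.6,0,0,0,0,-1],[2.8,-4.6,0,0,0,0,-1],[0,0,0,0,0,10,-1],[0,0,0,0,0,10,-1]],
  ],
)

```text
time: 4.9
tool_pos: [0.4653, 0.1805, 0.1795]
ee_rot: [3.141, 0.005, 0.118]
wrist_force: [-0.1, -0.5, -4.1]
width: 0.0256
```

Emit:
jog_arm(
  steps=[
    [[0,0,0,0,0,1.7,-1],[0,0,0,0,0,0,-1],[0,0,0,0,0,0,-1]],
  ],
)

```text
time: 5.28
tool_pos: [0.4666, 0.1792, 0.1812]
ee_rot: [3.142, 0.001, 0.093]
wrist_force: [-0.4, -0.3, -4.4]
width: 0.0258
```

```bash
python3 - <<'E'
from h import *
o=robot.get_obs();print(o["time"],repr(o["tool_pos"]),repr(o["ee_rot"]),o["wrist_force"],o["width"])
a=robot.snapshot("wrist")[...,::-1];cv2.imwrite("pics/w2.png",a)
b=robot.snapshot("side")[...,::-1];cv2.imwrite("pics/s2.png",b)
t=robot.snapshot("top")[...,::-1];cv2.imwrite("pics/t2.png",t)
p=cv2.resize(b[130:310,190:370],(400,400));cv2.imwrite("pics/v2.png",np.hstack([cv2.resize(a[60:360],(0,0),fx=.7143,fy=1.3333),p]))
E
```

```text
5.275 array([0.46660401, 0.17922483, 0.18118055]) array([3.14155952e+00, 7.38671342e-04, 9.26133323e-02]) [-0.39874976 -0.26460986 -4.39607998] 0.02579485829112455
```

View pics/v2.png

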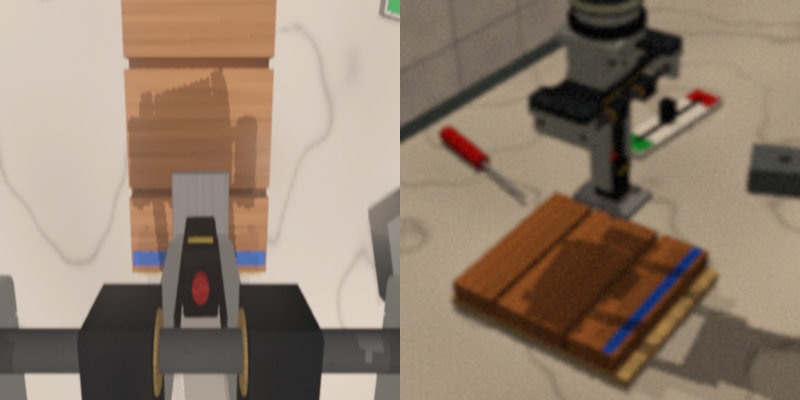

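The wrist view shows the held gauge upright, with its cap near (281,277). The channel shows to the left and right of the base near row 205, and the tape near row 253. The side view shows the base level above the slab. Now I'll locate the channel, tape and cap numerically.

```bash
python3 - <<'E'
from h import *
o=dict(tool_pos=np.array([0.46660401,0.17922483,0.18118055]),ee_rot=[3.14155952,7.38671342e-04,9.26133323e-02])
a=cv2.imread("pics/w2.png");hsv=cv2.cvtColor(a,cv2.COLOR_BGR2HSV);H,S,V=[hsv[...,i].astype(int) for i in range(3)]
Rt=Ro.from_euler("xyz",o["ee_rot"]).as_matrix()
tool=lambda P:((P-o["tool_pos"])@Rt)
c=big(((H<8)|(H>172))&(S>150),(255,240,310,310));r=cv2.boundingRect(c);cc=(r[0]+(r[2]-1)/2,r[1]+(r[3]-1)/2)
print("cap",r,(tool(ray("wrist",[cc],.18118+.036,o))*1e3).round(1))
for cols in((192,232),(325,368)):
    print(cols,"V rows 194-216",V[194:216,cols[0]:cols[1]].mean(1).round().tolist())
    m=((H>100)&(H<130)&(S>120))[240:270,cols[0]:cols[1]];print("tape rows",240+np.nonzero(m)[0].mean(),m.sum(0).mean())
    u=sum(cols)/2-.5
    b=np.clip(V[160:190,cols[0]:cols[1]].mean()*.8-V[194:216,cols[0]:cols[1]].mean(1),0,None)
    v=(194+np.arange(22))@b/b.sum()
    for z in(.042,.046):
        print(z,"chan",v.round(2),(tool(ray("wrist",[[u,v]],z,o))*1e3).round(1)[0],"tape",(tool(ray("wrist",[[u,240+np.nonzero(m)[0].mean()]],z,o))*1e3).round(1)[0])
w=((H>3)&(H<16)&(S>100)).sum(1)
row=120;x=np.nonzero(((H>3)&(H<16)&(S>100))[row,150:420])[0]+150;print(x.min(),x.max())
for z in(.040,.044,.048):
  P=ray("wrist",[[x.min()-.5,row],[x.max()+.5,row]],z,o);print(z,np.linalg.norm(P[1]-P[0]))
E
```

```text
cap (269, 264, 24, 25) [[ -0.3  -1.1 -36. ]]
(192, 232) V rows 194-216 [138.0, 138.0, 138.0, 136.0, 135.0, 134.0, 130.0, 119.0, 109.0, 107.0, 107.0, 109.0, 112.0, 118.0, 128.0, 138.0, 144.0, 148.0, 151.0, 154.0, 158.0, 163.0]
tape rows 253.438127090301 7.475
0.042 chan 203.57 [ -2.9 -72.2 139.2] tape [-57.8 -75.1 139.2]
0.046 chan 203.57 [ -2.  -71.3 135.2] tape [-56.2 -74.1 135.2]
(325, 368) V rows 194-216 [146.0, 147.0, 146.0, 145.0, 145.0, 144.0, 138.0, 124.0, 114.0, 112.0, 112.0, 112.0, 116.0, 124.0, 140.0, 154.0, 159.0, 159.0, 159.0, 160.0, 163.0, 170.0]
tape rows 253.4271186440678 6.8604651162790695
0.042 chan 203.91 [ -3.3  66.6 139.2] tape [-57.8  69.3 139.2]
0.046 chan 203.91 [ -2.4  65.7 135.2] tape [-56.2  68.4 135.2]
175 381
0.04 0.20186549885366778
0.044 0.1993474217815083
0.048 0.1968293447093488
```

Emit:
jog_arm(
  steps=[
    [[-0.27,0,2,0,0,0,-1],[0,0,3,0,0,0,-1],[0,0,2,0,0,0,-1],[0,0,1,0,0,0,-1],[0,0,0,0,0,0,-1],[0,0,0.1,0,0,0,-1],[0,0,0,0,0,0,-1]],
  ],
)

```text
time: 6.3
tool_pos: [0.4648, 0.1793, 0.1015]
ee_rot: [-3.141, -0.002, 0.092]
wrist_force: [0.2, -0.1, -4.1]
width: 0.0257
```

Emit:
jog_arm(
  steps=[
    [[0,0,0.1,0,0,0,-1],[0,0,0,0,0,0,-1]],
  ],
)

```text
time: 6.55
tool_pos: [0.4642, 0.1792, 0.0996]
ee_rot: [3.142, -0.0, 0.092]
wrist_force: [1.1, -0.2, -4.2]
width: 0.0254
```

Emit:
jog_arm(
  steps=[
    [[0,0,0.1,0,0,0,-1],[0,0,0,0,0,0,-1]],
  ],
)

```text
time: 6.8
tool_pos: [0.464, 0.1791, 0.0983]
ee_rot: [3.141, 0.0, 0.092]
wrist_force: [0.1, 0.1, -4.4]
width: 0.0258
```

Emit:
jog_arm(
  steps=[
    [[0,0,0.05,0,0,0,-1],[0,0,0,0,0,0,-1]],
  ],
)

```text
time: 7.05
tool_pos: [0.4641, 0.1791, 0.0979]
ee_rot: [3.141, 0.0, 0.092]
wrist_force: [-0.6, 0.1, -4.7]
width: 0.0257
```

Emit:
jog_arm(
  steps=[
    [[0,0,0.05,0,0,0,-1],[0,0,0,0,0,0,-1]],
  ],
)

```text
time: 7.3
tool_pos: [0.4641, 0.1792, 0.0974]
ee_rot: [3.141, 0.0, 0.092]
wrist_force: [0.4, 0.3, -3.4]
width: 0.0259
```

Emit:
jog_arm(
  steps=[
    [[0,0,0.05,0,0,0,-1],[0,0,0,0,0,0,-1]],
  ],
)

```text
time: 7.55
tool_pos: [0.4641, 0.1792, 0.0969]
ee_rot: [3.142, 0.0, 0.092]
wrist_force: [-0.2, -0.1, -3.6]
width: 0.0256
```

Emit:
jog_arm(
  steps=[
    [[0,0,0.05,0,0,0,-1],[0,0,0,0,0,0,-1]],
  ],
)

```text
time: 7.8
tool_pos: [0.4641, 0.1792, 0.0964]
ee_rot: [3.141, 0.0, 0.092]
wrist_force: [0.3, -0.7, -3.9]
width: 0.0261
```

Emit:
jog_arm(
  steps=[
    [[0,0,0.05,0,0,0,-1],[0,0,0,0,0,0,-1]],
  ],
)

```text
time: 8.05
tool_pos: [0.4641, 0.1792, 0.0959]
ee_rot: [3.141, 0.0, 0.092]
wrist_force: [-0.2, -0.1, -3.6]
width: 0.0259
```

Emit:
jog_arm(
  steps=[
    [[0,0,0.05,0,0,0,-1],[0,0,0,0,0,0,-1]],
  ],
)

```text
time: 8.3
tool_pos: [0.4641, 0.1792, 0.0954]
ee_rot: [3.141, 0.0, 0.092]
wrist_force: [0.1, 0.6, -3.6]
width: 0.026
```

Emit:
jog_arm(
  steps=[
    [[0,0,0.05,0,0,0,-1],[0,0,0,0,0,0,-1]],
  ],
)

```text
time: 8.55
tool_pos: [0.4641, 0.1791, 0.0949]
ee_rot: [3.141, 0.0, 0.092]
wrist_force: [0.2, -0.4, -4.2]
width: 0.0256
```

Emit:
jog_arm(
  steps=[
    [[0,0,0.05,0,0,0,-1],[0,0,0,0,0,0,-1]],
  ],
)

```text
time: 8.8
tool_pos: [0.4641, 0.1792, 0.0944]
ee_rot: [3.142, 0.0, 0.092]
wrist_force: [1.2, 0.1, -3.5]
width: 0.0257
```

Emit:
jog_arm(
  steps=[
    [[0,0,0.05,0,0,0,-1],[0,0,0.05,0,0,0,-1],[0,0,0,0,0,0,-1]],
  ],
)

```text
time: 9.18
tool_pos: [0.4641, 0.1792, 0.0934]
ee_rot: [3.141, 0.0, 0.092]
wrist_force: [0.2, -0.5, -2.8]
width: 0.0256
```

Emit:
jog_arm(
  steps=[
    [[0,0,0.05,0,0,0,-1],[0,0,0.05,0,0,0,-1],[0,0,0,0,0,0,-1]],
  ],
)

```text
time: 9.55
tool_pos: [0.4641, 0.1791, 0.0924]
ee_rot: [3.141, 0.0, 0.092]
wrist_force: [0.2, -0.3, -4.2]
width: 0.0257
```

Emit:
jog_arm(
  steps=[
    [[0,0,0.05,0,0,0,-1],[0,0,0.05,0,0,0,-1],[0,0,0,0,0,0,-1]],
  ],
)

```text
time: 9.93
tool_pos: [0.4641, 0.1792, 0.0914]
ee_rot: [3.142, 0.0, 0.092]
wrist_force: [0.0, 0.6, -3.3]
width: 0.0258
```

Emit:
jog_arm(
  steps=[
    [[0,0,0.1,0,0,0,-1],[0,0,0.1,0,0,0,-1],[0,0,0,0,0,0,-1]],
  ],
)

```text
time: 10.3
tool_pos: [0.464, 0.1791, 0.0893]
ee_rot: [3.141, 0.0, 0.092]
wrist_force: [-0.2, -0.2, -4.7]
width: 0.0256
```

Emit:
jog_arm(
  steps=[
    [[0,0,0.1,0,0,0,-1],[0,0,0.1,0,0,0,-1],[0,0,0,0,0,0,-1]],
  ],
)

```text
time: 10.68
tool_pos: [0.464, 0.1791, 0.0873]
ee_rot: [3.141, 0.0, 0.092]
wrist_force: [0.8, -0.2, -3.6]
width: 0.0256
```

Emit:
jog_arm(
  steps=[
    [[0,0,0.1,0,0,0,-1],[0,0,0.1,0,0,0,-1],[0,0,0,0,0,0,-1]],
  ],
)

```text
time: 11.05
tool_pos: [0.4643, 0.1792, 0.0862]
ee_rot: [-3.142, -0.001, 0.092]
wrist_force: [-2.1, 0.1, 0.7]
width: 0.0255
```

Emit:
jog_arm(
  steps=[
    [[0,0,0.1,0,0,0,-1],[0,0,0.1,0,0,0,-1],[0,0,0,0,0,0,-1]],
  ],
)

```text
time: 11.42
tool_pos: [0.4644, 0.1792, 0.084]
ee_rot: [-3.142, -0.001, 0.092]
wrist_force: [-1.5, -0.3, 4.1]
width: 0.0258
```

Emit:
jog_arm(
  steps=[
    [[0,0,0.1,0,0,0,-1],[0,0,0.1,0,0,0,-1],[0,0,0.1,0,0,0,-1],[0,0,0.1,0,0,0,-1],[0,0,0,0,0,0,-1]],
  ],
)

```text
time: 12.05
tool_pos: [0.4643, 0.1792, 0.0793]
ee_rot: [3.142, -0.0, 0.092]
wrist_force: [0.1, 0.5, 3.2]
width: 0.0257
```

Emit:
jog_arm(
  steps=[
    [[0,0,0.1,0,0,0,-1],[0,0,0.1,0,0,0,-1],[0,0,0.1,0,0,0,-1],[0,0,0.1,0,0,0,-1],[0,0,0,0,0,0,-1]],
  ],
)

```text
time: 12.68
tool_pos: [0.4643, 0.1792, 0.0754]
ee_rot: [3.142, -0.0, 0.092]
wrist_force: [-0.6, 0.1, 4.2]
width: 0.026
```

Emit:
jog_arm(
  steps=[
    [[0,0,0.1,0,0,0,-1],[0,0,0.1,0,0,0,-1],[0,0,0.1,0,0,0,-1],[0,0,0.1,0,0,0,-1],[0,0,0,0,0,0,-1]],
  ],
)

```text
time: 13.3
tool_pos: [0.4642, 0.1792, 0.0714]
ee_rot: [3.142, -0.0, 0.092]
wrist_force: [0.1, 0.1, 4.4]
width: 0.0258
```

Emit:
jog_arm(
  steps=[
    [[0,0,0.1,0,0,0,-1],[0,0,0.1,0,0,0,-1],[0,0,0,0,0,0,-1]],
  ],
)

```text
time: 13.68
tool_pos: [0.4642, 0.1792, 0.0694]
ee_rot: [3.142, -0.0, 0.092]
wrist_force: [0.0, -0.2, 4.7]
width: 0.0261
```

Emit:
jog_arm(
  steps=[
    [[0,0,0.05,0,0,0,-1],[0,0,0.05,0,0,0,-1],[0,0,0,0,0,0,-1]],
  ],
)

```text
time: 14.05
tool_pos: [0.4642, 0.1792, 0.0685]
ee_rot: [3.142, -0.0, 0.092]
wrist_force: [-0.5, 0.2, 4.7]
width: 0.026
```

Emit:
jog_arm(
  steps=[
    [[0,0,0.05,0,0,0,-1],[0,0,0,0,0,0,-1]],
  ],
)

```text
time: 14.3
tool_pos: [0.4642, 0.1792, 0.068]
ee_rot: [3.142, -0.0, 0.092]
wrist_force: [-0.3, -0.1, 5.4]
width: 0.0259
```

Emit:
jog_arm(
  steps=[
    [[0,0,0.05,0,0,0,-1],[0,0,0,0,0,0,-1]],
  ],
)

```text
time: 14.55
tool_pos: [0.4642, 0.1792, 0.0675]
ee_rot: [3.142, -0.0, 0.092]
wrist_force: [-0.0, -0.2, 5.7]
width: 0.0254
```

Emit:
jog_arm(
  steps=[
    [[0,0,0.05,0,0,0,-1],[0,0,0,0,0,0,-1]],
  ],
)

```text
time: 14.8
tool_pos: [0.4643, 0.1792, 0.0673]
ee_rot: [3.142, -0.0, 0.092]
wrist_force: [-0.8, 0.6, 6.1]
width: 0.0256
```

Emit:
jog_arm(
  steps=[
    [[0,0,0,0,0,0,-1],[0,0,0,0,0,0,-1]],
  ],
)

```text
time: 15.05
tool_pos: [0.4643, 0.1792, 0.0673]
ee_rot: [3.142, -0.0, 0.092]
wrist_force: [-0.4, 0.4, 5.0]
width: 0.0259
```

Emit:
jog_arm(
  steps=[
    [[0,0,0.03,0,0,0,-1],[0,0,0,0,0,0,-1]],
  ],
)

```text
time: 15.3
tool_pos: [0.4643, 0.1792, 0.0673]
ee_rot: [3.142, -0.001, 0.092]
wrist_force: [-0.8, -0.5, 7.5]
width: 0.0257
```

Emit:
jog_arm(
  steps=[
    [[0,0,0.04,0,0,0,-1],[0,0,0,0,0,0,-1]],
  ],
)

```text
time: 15.55
tool_pos: [0.4643, 0.1792, 0.0673]
ee_rot: [3.142, -0.001, 0.092]
wrist_force: [-2.5, -1.1, 9.8]
width: 0.0255
```

Emit:
jog_arm(
  steps=[
    [[0,0,0.04,0,0,0,-1],[0,0,0,0,0,0,-1],[0,0,0,0,0,0,-1]],
  ],
)

```text
time: 15.92
tool_pos: [0.4643, 0.1792, 0.0673]
ee_rot: [-3.142, -0.001, 0.092]
wrist_force: [-2.7, -1.3, 10.7]
width: 0.0261
```

Emit:
jog_arm(
  steps=[
    [[0,0,0.05,0,0,0,-1],[0,0,0,0,0,0,-1],[0,0,0,0,0,0,-1]],
  ],
)

```text
time: 16.3
tool_pos: [0.4643, 0.1792, 0.0673]
ee_rot: [-3.142, -0.001, 0.092]
wrist_force: [-3.3, -1.0, 13.3]
width: 0.0256
```

```bash
python3 - <<'E'
from h import *
o=robot.get_obs();print(o["time"],repr(o["tool_pos"]),repr(o["ee_rot"]),o["wrist_force"],o["width"])
a=robot.snapshot("wrist")[...,::-1];cv2.imwrite("pics/w3.png",a)
b=robot.snapshot("side")[...,::-1]
p=cv2.resize(b[170:310,210:350],(400,400),interpolation=2);cv2.imwrite("pics/v3.png",np.hstack([cv2.resize(a[60:360],(0,0),fx=.7143,fy=1.3333),p]))
E
```

```text
16.3 array([0.46430423, 0.17919531, 0.06729136]) array([-3.14159076e+00, -8.48618875e-04,  9.16955978e-02]) [-3.30927288 -0.9963844  13.30212626] 0.025608385645706236
```

View pics/v3.png

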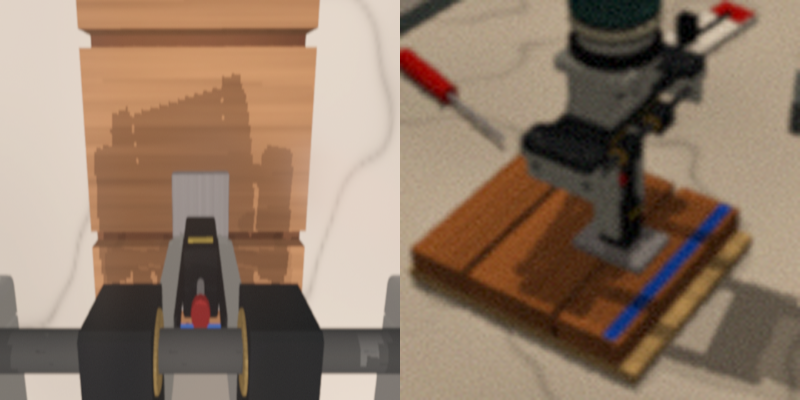

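The base lies flat on the wood, and the raised red cap shows the stem pushed in. Contact began at TCP z ≈ 0.0865 and the base seated at 0.0673. That is 19–20 mm of travel, so the depth is about 10–11 mm: shallow, which means the red end. I'll unload, release and retreat, then verify.

Emit:
jog_arm(
  steps=[
    [[0,0,-0.1,0,0,0,-1],[0,0,-0.1,0,0,0,-1],[0,0,0,0,0,0,-1],[0,0,0,0,0,0,1],[0,0,0,0,0,0,1],[0,0,0,0,0,0,1],[0,0,0,0,0,0,1],[0,0,0,0,0,0,1],[0,0,0,0,0,0,1],[0,0,0,0,0,0,1],[0,0,0,0,0,0,1]],
  ],
)

```text
time: 17.77
tool_pos: [0.4642, 0.1792, 0.0674]
ee_rot: [3.142, -0.0, 0.092]
wrist_force: [0.3, -0.2, -0.4]
width: 0.0941
```

Emit:
jog_arm(
  steps=[
    [[0,0,-1,0,0,0,1],[0,0,-2,0,0,0,1],[0,0,-4,0,0,0,1],[0,0,-5,0,0,0,1],[0,0,-4,0,0,0,1],[0,0,0,0,0,0,1],[0,0,0,0,0,0,1]],
  ],
)

```text
time: 18.65
tool_pos: [0.4638, 0.1791, 0.2267]
ee_rot: [3.141, 0.001, 0.092]
wrist_force: [0.1, 0.4, 0.4]
width: 0.0935
```

```bash
python3 - <<'E'
from h import *
o=robot.get_obs();print(o["time"],repr(o["tool_pos"]),repr(o["ee_rot"]),o["wrist_force"],o["width"])
a=robot.snapshot("wrist")[...,::-1];cv2.imwrite("pics/w4.png",a)
b=robot.snapshot("side")[...,::-1];cv2.imwrite("pics/s4.png",b)
hsv=cv2.cvtColor(a,cv2.COLOR_BGR2HSV);H,S,V=[hsv[...,i].astype(int) for i in range(3)]
c=big(((H<8)|(H>172))&(S>150),(200,120,360,320));print("cap",cv2.boundingRect(c))
r=cv2.boundingRect(c);u=[r[0]+(r[2]-1)/2,r[1]+(r[3]-1)/2]
# height from two-ray: side view cap
hs=cv2.cvtColor(b,cv2.COLOR_BGR2HSV);H,S,V=[hs[...,i].astype(int) for i in range(3)]
c2=big(((H<8)|(H>172))&(S>120),(255,190,335,290));r2=cv2.boundingRect(c2);print("side cap",r2)
u2=[r2[0]+(r2[2]-1)/2,r2[1]+1.5]
for z in(.10,.11,.115,.12,.125,.13): print(z,ray("wrist",[u],z,o)[0,:2].round(4),ray("side",[u2],z)[0,:2].round(4))
p=cv2.resize(b[170:310,210:350],(400,400),interpolation=2);cv2.imwrite("pics/v4.png",np.hstack([cv2.resize(a[60:360],(0,0),fx=.7143,fy=1.3333),p]))
E
```

```text
18.65 array([0.46375273, 0.17910368, 0.22670544]) array([3.14140057e+00, 8.71444391e-04, 9.16570221e-02]) [0.09765694 0.40378215 0.44216266] 0.09354720426380232
cap (274, 204, 12, 11)
side cap (284, 231, 5, 5)
0.1 [0.4578 0.1806] [0.4782 0.1628]
0.11 [0.4602 0.1807] [0.4704 0.1723]
0.115 [0.4614 0.1808] [0.4665 0.177 ]
0.12 [0.4626 0.1809] [0.4626 0.1818]
0.125 [0.4639 0.181 ] [0.4587 0.1865]
0.13 [0.4651 0.1811] [0.4548 0.1913]
```

View pics/v4.png

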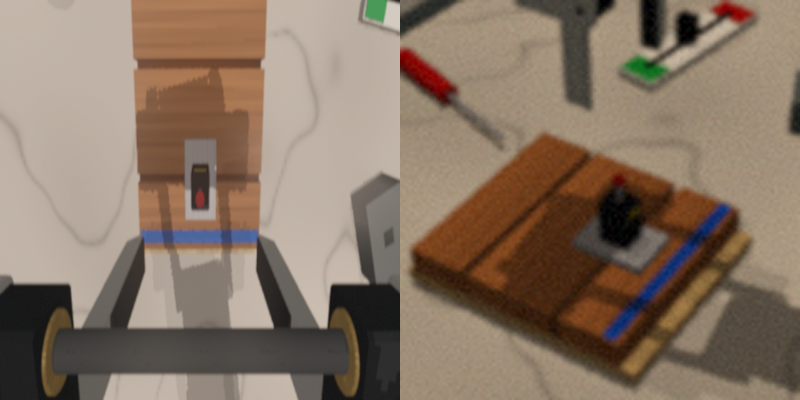

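The cap triangulates at z≈0.120, which means the stem is in by about 17–20 mm. That agrees with the feel: depth about 10–12 mm, the shallow class, so red. The picture shows the gauge standing flat and alone in the channel beside the tape. Next I'll move over to the tally with the fingers shut.

Emit:
jog_arm(
  steps=[
    [[2.6,5.2,0,0,0,0,-1],[2.6,5.2,0,0,0,0,-1],[2.6,5.2,0,0,0,0,-1],[2.6,5.2,0,0,0,0,-1],[2.6,5.2,0,0,0,0,-1],[2.6,5.2,0,0,0,0,-1],[0,0,0,0,0,9,-1],[0,0,0,0,0,0,-1],[0,0,0,0,0,0,-1],[0,0,0,0,0,0,-1],[0,0,0,0,0,0,-1],[0,0,0,0,0,0,-1]],
  ],
)

```text
time: 20.25
tool_pos: [0.648, -0.1169, 0.2277]
ee_rot: [3.141, -0.0, -0.065]
wrist_force: [0.8, 0.2, -0.7]
width: 0.0008
```

```bash
python3 - <<'E'
from h import *
o=robot.get_obs();print(o["time"],repr(o["tool_pos"]),repr(o["ee_rot"]),o["wrist_force"],o["width"])
a=robot.snapshot("wrist")[...,::-1];cv2.imwrite("pics/w5.png",a)
hsv=cv2.cvtColor(a,cv2.COLOR_BGR2HSV);H,S,V=[hsv[...,i].astype(int) for i in range(3)]
Rt=Ro.from_euler("xyz",o["ee_rot"]).as_matrix()
for n,m in(("green",(H>45)&(H<85)&(S>100)),("red",((H<8)|(H>172))&(S>150))):
    r=cv2.minAreaRect(big(m,(60,60,540,260)));P=ray("wrist",[r[0]],.012,o);print(n,r,P.round(4),((P-o["tool_pos"])@Rt*1e3).round(1))
E
```

```text
20.25 array([ 0.64796194, -0.11686535,  0.22770315]) array([ 3.14135857e+00, -4.62977634e-04, -6.45442749e-02]) [ 0.77202001  0.15629184 -0.6909046 ] 0.0007880655620003987
green ((257.4000244140625, 203.2000274658203), (0.8944271206855774, 4.4721360206604), 26.56505012512207) [[ 0.6304 -0.0853  0.012 ]] [[-19.7 -30.4 215.7]]
red ((109.0, 74.0), (28.0, 20.0), 90.0) [[0.7949 0.0744 0.012 ]] [[ 134.2 -200.4  215.7]]
```

View pics/w5.png

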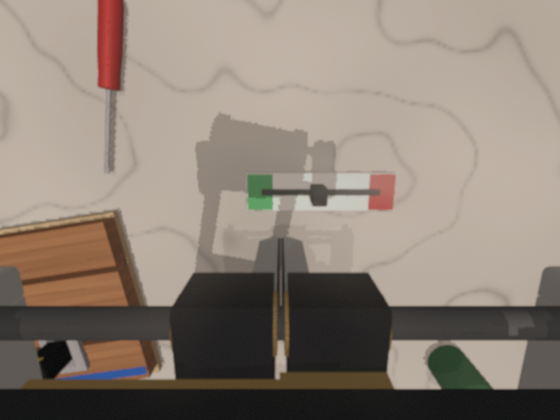

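The wrist view shows the marker at (318,194), the plate spanning (248–395, 173–210), with green left and red right. The marker lies 43 mm along tool +y at x≈-2 mm, so m≈0.068. I'll descend on its green side and push it toward red.

Emit:
jog_arm(
  steps=[
    [[-0.2,0,5,0,0,0,-1],[0,0,5,0,0,0,-1],[0,0,5,0,0,0,-1],[0,0,3,0,0,0,-1],[0,0,2,0,0,0,-1],[0,0,0.2,0,0,0,-1],[0,0,0,0,0,0,-1]],
  ],
)

```text
time: 21.18
tool_pos: [0.6471, -0.1174, 0.027]
ee_rot: [3.141, -0.003, -0.065]
wrist_force: [0.1, -0.2, -0.1]
width: 0.0006
```

Emit:
jog_arm(
  steps=[
    [[0,1,0,0,0,0,-1],[0,1,0,0,0,0,-1],[0,1,0,0,0,0,-1],[0,1,0,0,0,0,-1],[0,1,0,0,0,0,-1],[0,0,0,0,0,0,-1]],
  ],
)

```text
time: 21.92
tool_pos: [0.6424, -0.1683, 0.0252]
ee_rot: [3.141, 0.0, -0.067]
wrist_force: [0.4, 0.9, -0.4]
width: 0.0006
```

Emit:
jog_arm(
  steps=[
    [[0,0.7,0,0,0,0,-1],[0,0.7,0,0,0,0,-1],[0,0.7,0,0,0,0,-1],[0,0.7,0,0,0,0,-1],[0,0,0,0,0,0,-1]],
  ],
)

```text
time: 22.55
tool_pos: [0.6408, -0.196, 0.0252]
ee_rot: [3.141, 0.0, -0.066]
wrist_force: [-0.5, 0.3, -0.7]
width: 0.0004
```

Emit:
jog_arm(
  steps=[
    [[0,0.3,0,0,0,0,-1],[0,0.3,0,0,0,0,-1],[0,0,0,0,0,0,-1]],
  ],
)

```text
time: 22.92
tool_pos: [0.6406, -0.2012, 0.0254]
ee_rot: [3.141, -0.0, -0.065]
wrist_force: [0.2, 0.6, -0.2]
width: 0.0002
```

Emit:
jog_arm(
  steps=[
    [[0,0.2,0,0,0,0,-1],[0,0.2,0,0,0,0,-1],[0,0,0,0,0,0,-1]],
  ],
)

```text
time: 23.3
tool_pos: [0.6403, -0.2052, 0.0254]
ee_rot: [3.141, -0.0, -0.066]
wrist_force: [0.8, 0.6, -0.0]
width: 0.0003
```

Emit:
jog_arm(
  steps=[
    [[0,0.2,0,0,0,0,-1],[0,0.2,0,0,0,0,-1],[0,0,0,0,0,0,-1]],
  ],
)

```text
time: 23.68
tool_pos: [0.6402, -0.2062, 0.0254]
ee_rot: [-3.137, 0.0, -0.064]
wrist_force: [1.0, 6.8, 1.1]
width: 0.0006
```

End stop felt: 6.8 N and no further motion, at the expected travel. I'll back off, rise and check.

Emit:
jog_arm(
  steps=[
    [[0,-0.4,0,0,0,0,-1],[0,-2,0,0,0,0,-1],[0,-1,-3,0,0,0,-1],[0,0,-5,0,0,0,-1],[0,0,-5,0,0,0,-1],[-6,0,-2,0,0,0,-1],[-6,0,0,0,0,0,-1],[-6,0,0,0,0,0,-1],[0,0,0,0,0,0,-1],[0,0,0,0,0,0,-1]],
  ],
)

```text
time: 24.92
tool_pos: [0.464, -0.1632, 0.1759]
ee_rot: [3.14, -0.002, -0.065]
wrist_force: [0.0, -0.5, 0.0]
width: 0.0006
```

```bash
python3 - <<'E'
from h import *
o=robot.get_obs();print(o["time"],o["tool_pos"],o["wrist_force"])
t=robot.snapshot("top")[...,::-1];b=robot.snapshot("side")[...,::-1]
cv2.imwrite("pics/v6.png",np.hstack([cv2.resize(t[160:300,190:410],(440,280),interpolation=2),cv2.resize(b[150:290,200:350],(300,280),interpolation=2)]))
E
```

```text
24.925 [ 0.46400211 -0.16320262  0.17594968] [ 0.03861627 -0.47835126  0.01594271]
```

View pics/v6.png

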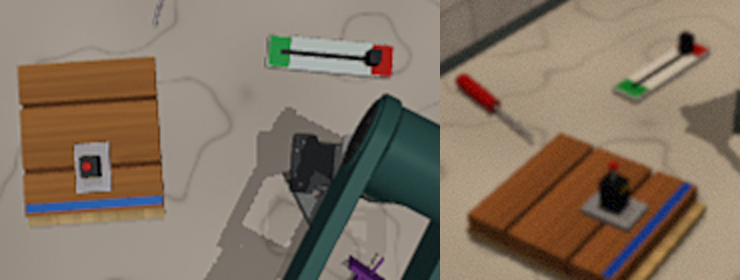

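The marker is at the red end, touching the end of the slot at crop (374,57). The gauge stands flat on the channel beside the tape at crop (92,167), and nothing touches the robot.

```bash
python3 -c "
from bench import robot
print(robot.close_job())"
```

```text
the job is handed in; nothing more can be done
None
```

I seated the depth gauge in the channel beside the blue tape, read it as shallow (about 10–11 mm), slid the marker to the red end and handed the job in at about 25 s. No verdict was reported.

- **Seating:** the stem reached the channel floor at TCP z ≈ 86.5 mm and the base sat down at 67.3 mm, so the stem went in 19–20 mm. Wrist force rose to about 17 N above the free-hanging reading, with about 8–9 N of that from the stem brake. I released it and it stayed standing.
- **Disagreement:** triangulating the stem's red cap from two views gave about 17 mm of stem travel, or 13 mm depth. That is a coarser estimate (about 3 mm), and both values are below 15 mm.
- **Marker:** I pushed it until it stopped with 6.8 N on the fingers, at the travel I expected.
- **Final pictures:** the marker is at the red end and the gauge stands flat in the channel. The robot was clear, with about 0.5 N on the wrist, which is sensor noise. I never went near the soap, mug or screwdriver, though I did not measure their positions again at the end.

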